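# Load a pipe nipple through the guard flap of the deburring machine

## Robot

A 6-joint arm with a two-finger parallel gripper is mounted at the origin on a cart in front of the work surface, level with it; the furniture and walls round the work are solid. World frame = base frame: x ahead of the robot, y to its left, z up, the work surface at z = 0. Lengths are in m, angles in rad, forces in N, time in s.
With the tool pointing down it reaches from about 0.4 to 0.825 m from the base axis. Payload 7 kg.
Tool frame: the origin (TCP) lies midway between the tips of the shut fingers; the grasp point (between the pads) lies arm.hold_point_z behind it (arm.hold_point_z is the distance from the TCP to the grasp point, in m); z points along the fingers, y is the line along which they close (so a half turn about z gives the same grasp; the last joint's range is limited). The gripper opens to 88 mm and grips with 3 to 60 N. Pads are 19 mm wide; open, the fingers measure 130 mm over their backs; the gripper's body (78 mm by 193 mm) begins 47 mm behind the grasp point.
Start: joints at [-0.832, 0.359, 0.012, 0, -1.224, -0.288], TCP at [0.294, -0.608, 0.227] pointing down, gripper open.
Joint ranges: [-3.07, 3.07], [-1.43, 2.12], [-1.02, 1.25], [-3.03, 1.67], [-3.05, -0], [-3.03, 3.03]. Speed limits (rad/s): [2.39, 2.39, 3.01, 3.14, 3.14, 3.14].

## Interface

Orientations are given as [roll, pitch, yaw] about the fixed x, y, z axes, in that order (R = Rz(yaw) Ry(pitch) Rx(roll)).
In Python, from station import arm gives the robot as it stands.
- The arm moves only by the shell command python3 -m crank 'ROWS' [OPENING] [FORCE]. ROWS is JSON, a list that holds one entry, the list of rows, each a list of 4 numbers: the shift along the tool's x, y, z in units of 25 mm (1.0 is 25 mm), then the turn about the tool's z in units of 5 degrees (1.0 is 5 degrees). A call has 1 to 12 rows; each row is the pose to reach, as a shift and turn from the pose commanded when the call began, along the tool's axes at that moment; what a row does not reach only later rows make up. A row lasts 1/8 s, in which the tool goes at most 62.5 mm and 10.7 degrees, less where a joint would pass 70% of its speed; a pose out of reach is approached as far as the arm can. A call with a gripper value outside its range is refused whole. OPENING is the closure, from 0 (fully open) to 1 (shut), set as the call begins (- or left out, the last holds). The fingers move at their own pace and stop on an object; FORCE is the grip in N (left out, the last holds). Time passes only in rows, so rows that repeat a pose let the fingers close. It gives the time, the measured TCP pose, the force, the opening and the grip force at its end, in the units of the state.
- arm.get_state(): the state, without advancing time (a new reading comes with each control period).
- arm.grab_frame(name): name is "side" or "top"; returns (picture, depth): 480x640x3 uint8, red, green, blue; 480x640 float32, m along the optical axis (not along the pixel's ray), 0 where there is no reading.
- arm.get_calibration(name): a dict with "mtx" (3x3 intrinsics, pixels), "R" (3x3) and "t" (3): a world point X has camera coordinates R X + t. Camera axes: x right, y down, z forward; pixel columns grow to the right and rows downward; lengths in m; the calibration is good to about 2 mm. A picture is of the moment at which its call begins. get_calibration takes no time and is no camera call.
- arm.job_done(): hands the job in; it is judged then, once.
Trained networks look in the newest picture that a camera, given by its name, has taken for a name from the list of things; names that differ only in an ending like _2 or _b are one class to them, and where a whole thing is asked for, a point or a joint stands for the part that bears it (a point fixed in the world has none). Each returns a list of dicts, best first, with "score" (0 to 1); they miss things now and then, are a little off and sometimes report something else, mostly with a low value. They report only what shows in the picture. A call takes as long as a camera call. They do not tell look-alikes from the thing itself.
- arm.recognise(thing, camera): "extent" ([left, top, width, height] in pixels, round what is visible of it).
- arm.trace(thing, camera): "mask" (480x640 bool, what is visible of it) and "extent" ([left, top, width, height] in pixels, round what is visible of it).
The state is a dict: "t": time; "q": joint angles; "qd": joint speeds; "joint_efforts": joint torques, N m; "eef_pos": TCP position; "ee_rot": TCP orientation; "force": force on the tool from outside, world axes, zero at the start; "moment": the same for the moment, N m; "width": finger opening in m; "gripper_force": force on a finger pad.
Only numpy, scipy, OpenCV 4.12 (cv2) and the standard library are available. Lean on these libraries where they do the work, as an engineer would, in place of code of your own. Each camera call takes 0.05 s, during which the arm holds its last target. There are 200 camera calls.

## Task

Load the short threaded pipe nipple into the bench deburring machine: lay it lengthwise on the two infeed rails, then, with the push stick and not the fingers, slide it in under the sprung guard flap until you feel it butt against the stop hidden inside, with a light but definite push held for a moment (about 10 N; 25 N is too much for the stop). Draw the push stick out so that the flap shuts behind the nipple, and stand it back upright on the bench; leave the other fittings where they are.

Things in the scene. Friction and masses are not known exactly. Their poses are not given: they have to be found in the camera images.
- deburrer: grey sheet-steel bench machine fixed to the bench, 130 wide (y), 150 high, from x = 0 (front face with port, towards the robot) to x = 168 mm. Origin on the bench under the middle of the front face; x points into the machine along the infeed, z up. Inside, unseen, a stop across the rails faces the port: anywhere from 110 to 134 mm behind the front face, not measured; its rubber face gives 1 mm per 14 N
- rails (a point): point over the two infeed rails before the port, on the axis of a nipple lying there (machine frame x = -50, y = 0, z = 62 mm; same axes). Rails: bare steel, 10 mm diameter, centres at y = +-9.5, z = 46 mm (tops at z = 51), from x = -98 mm to deep inside. A nipple lies in the groove between them. Under them a bed 40 wide, top at z = 30, with saddles 32 wide up to z = 43 mm
- port (a point): middle of the port in the front plane, on the axis of a nipple lying on the rails (machine frame x = 0, y = 0, z = 62 mm; same axes). The port is 40 wide and goes from z = 41 to z = 90 mm
- flap (a joint): sprung steel guard flap in the port, 38 wide, 31 high, hinged at its top (machine x = 3, z = 84.5 mm; lower edge z = 53.5), swings only inwards: 0 hanging shut, to 1.5 rad swung in and up. A nipple needs about 2 to 4 N to open it, then drags with about 1 N. It can shut only if the nipple's rear end is over 35 mm behind the front face and the push stick is out
- nipple: short threaded steel pipe nipple, plain grey, 27 mm diameter, 70 long, lying on its side; origin at mid-length, on its surface, 13.5 mm from its axis (on the underside as it lies at the start); long axis = body y; both ends alike. The plug of the push stick bears on its end
- push_stick: push stick standing on the bench: upright wooden handle block 40 (x) by 24 (y) by 56 mm high on a flat foot; a straight aluminium tube, 20 mm diameter, runs from it along +x with its axis at z = 10.5 mm and ends in a flat rubber plug, front face at x = 135 mm. Origin under the middle of the handle; z up. Grip the handle across y. Over the rails it slides freely with its foot 52 to 56 mm above the bench
- push_pad (a point): centre of the flat front face of the push stick's rubber plug (x = 135, y = 0, z = 10.5 mm in its frame)
- union: bystander: brass union, 41x47x48 mm, origin under its middle
- tee: bystander: brass tee, 64x53x34 mm, origin under its middle
- elbow: bystander: grey weld elbow, 59x83x42 mm, origin under its middle
There are look-alikes about, which are no part of the job. Of the things that look like the nipple, take the one that is farthest from the robot's base at the start.

How it is judged:
On the way, in this order (a step that is already met when the one before it is completed fails the run):
1. the nipple lies lengthwise on the rails in front of the port, let go (x of nipple in the frame of deburrer between -0.1 and 0 m and y of nipple in the frame of deburrer between -0.016 and 0.016 m and angle between the y axis of nipple and the x axis of deburrer, either way round below 0.15 rad and contact force between nipple and deburrer above 0.3 N and contact force between nipple and the fingers below 0.1 N), for 0.1 s.
2. the nipple, wholly past the flap, is pressed by the push stick against the stop inside with more than 5 N (x of nipple in the frame of deburrer above 0.068 m and contact force between nipple and deburrer above 5 N and contact force between nipple and push_stick above 5 N), for 0.2 s.
At the end, for the whole second after the job is handed in: The nipple lies at rest on the rails inside the machine, its middle more than 68 mm behind the front face and in line with the rails within 0.15 rad; the flap hangs shut (within 0.08 rad); the push stick stands upright (within 0.15 rad) and at rest on the bench, not touching the machine (x of nipple in the frame of deburrer above 0.068 m and angle between the y axis of nipple and the x axis of deburrer, either way round below 0.15 rad and height (world z) of nipple above 0.04 m and linear speed of each of nipple, push_stick below 0.02 m/s and value of joint flap below 0.08 rad and height (world z) of push_stick below 0.012 m and angle between push_stick's own z axis and vertical below 0.15 rad and contact force between push_stick and deburrer below 0.1 N).
It fails at once if the push stick presses on the nipple with more than 25 N (contact force between nipple and push_stick above 25 N).
It fails at once if the push stick is rammed against the machine with more than 40 N (contact force between push_stick and deburrer above 40 N).
It fails at once if the robot strikes the machine with more than 20 N (contact force between the arm and deburrer above 20 N).
It fails at once if the union, the tee or the elbow is shifted more than 30 mm (distance of any of union, tee, elbow from where it was at the start of the episode above 0.03 m).
It also fails if it takes over 72 s, if anything falls off the work surface, if the arm or the gripper's body presses on something with over 40 N, if the wrist force passes 120 N, or if a joint passes its speed limit or range.

## Working session

There is one attempt and no reset: what is moved stays moved. The work goes in short steps, Python scripts to look and compute and a shell command to move; the robot and the scene stay as the last step left them, time stands still between calls to the robot, and variables do not carry over. Pictures are saved under pics/ and viewed, at most 12 in all, crops included, and the job is handed in when it is done.

```bash
ls; mkdir -p pics; cat > h.py <<'E'
from station import arm
import numpy as np, cv2
def cal(c):
    k=arm.get_calibration(c); return [np.array(k[a],float) for a in("mtx","R","t")]
def unproj(c,uv,d):
    M,R,t=cal(c); uv=np.atleast_2d(uv).astype(float); d=np.atleast_1d(d)
    p=np.c_[(uv[:,0]-M[0,2])/M[0,0]*d,(uv[:,1]-M[1,2])/M[1,1]*d,d]
    return (p-t)@R
def cloud(c,mask,dep):
    v,u=np.where(mask&(dep>0)); return unproj(c,np.c_[u,v],dep[v,u])
def proj(c,X):
    M,R,t=cal(c); p=(np.atleast_2d(X)@R.T+t)@M.T; return p[:,:2]/p[:,2:]
def save(n,im): cv2.imwrite("pics/"+n,im[:,:,::-1])
E
python3 - <<'E'
from h import *
print(arm.get_state(), arm.hold_point_z)
ims=[]
for c in("side","top"):
    im,d=arm.grab_frame(c); np.save(c+"_d.npy",d); save(c+"0.png",im)
    M,R,t=cal(c); print(c,M.tolist(),"campos",(-R.T@t).round(3),"axis",R[2].round(3))
    for th in("nipple","push_stick","deburrer","flap","union","tee","elbow"):
        for r in arm.trace(th,c)[:5]:
            if r["score"]<.25: continue
            m=r["mask"]; P=cloud(c,m,d)
            s=(np.median(P,0).round(3),P.min(0).round(3),P.max(0).round(3)) if len(P) else None
            print(th,round(r["score"],2),[int(x) for x in r["extent"]],s)
E
```

```text
pics
{'t': 0.0, 'q': array([-8.31890594e-01,  3.59378360e-01,  1.10810506e-02, -3.90525686e-04,
       -1.22410434e+00, -2.88060755e-01]), 'qd': array([-8.99143038e-04, -8.35907313e-04,  9.03090995e-05, -1.25816935e-03,
        5.94774175e-05,  3.24239070e-04]), 'joint_efforts': array([ 9.60592624e-04, -5.82714808e+01,  2.93067062e+01,  6.99717969e+00,
        7.08267806e-03, -1.63276868e-04]), 'eef_pos': array([ 0.2938681 , -0.60713093,  0.22563059]), 'ee_rot': array([ 3.13994916e+00, -1.04117540e-04, -2.69088058e+00]), 'force': array([ 0.38916007, -0.10510269,  0.53849354]), 'moment': array([ 0.01199889, -0.02021856, -0.01673703]), 'gripper_force': 0.0, 'width': 0.087282127289702} 0.0188
side [[462.48362966326266, 0.0, 320.6263379461493], [0.0, 462.48362966326266, 236.76503772623474], [0.0, 0.0, 1.0]] campos [0.743 0.635 1.066] axis [-0.187 -0.543 -0.819]
nipple 0.84 [420, 315, 28, 23] (array([0.322, 0.278, 0.023]), array([ 0.277,  0.241, -0.005]), array([0.357, 0.304, 0.031]))
nipple 0.53 [356, 299, 16, 28] (array([0.467, 0.182, 0.025]), array([0.453, 0.148, 0.   ]), array([0.476,
[... 1398 characters left out ...]
]), array([ 0.443, -0.363, -0.   ]), array([ 0.594, -0.302,  0.064]))
deburrer 0.82 [303, 124, 55, 97] (array([ 0.695, -0.076,  0.15 ]), array([ 0.543, -0.157, -0.006]), array([ 0.841, -0.009,  0.195]))
flap 0.47 [227, 167, 15, 10] (array([0.685, 0.203, 0.04 ]), array([ 0.665,  0.182, -0.006]), array([0.705, 0.224, 0.056]))
union 0.6 [227, 165, 20, 12] (array([0.686, 0.203, 0.039]), array([ 0.665,  0.182, -0.007]), array([0.71 , 0.224, 0.056]))
tee 0.85 [162, 181, 25, 19] (array([0.621, 0.376, 0.028]), array([ 0.591,  0.351, -0.006]), array([0.652, 0.415, 0.043]))
elbow 0.75 [434, 169, 16, 28] (array([ 0.652, -0.412,  0.037]), array([ 0.615, -0.446, -0.007]), array([ 0.701, -0.385,  0.051]))
```

```bash
python3 - <<'E'
import cv2
a=cv2.imread("pics/top0.png"); cv2.imwrite("pics/topc.png",cv2.resize(a[90:330,140:460],(800,600),interpolation=2))
a=cv2.imread("pics/side0.png"); cv2.imwrite("pics/sidec.png",cv2.resize(a[130:430,150:550],(800,600),interpolation=2))
E
```

```text
(no output)
```

View pics/topc.png

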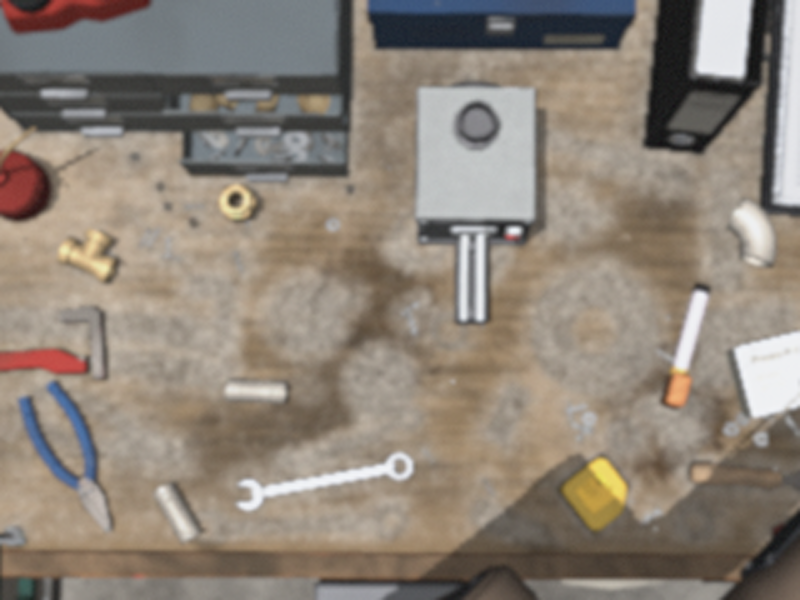

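View pics/sidec.png

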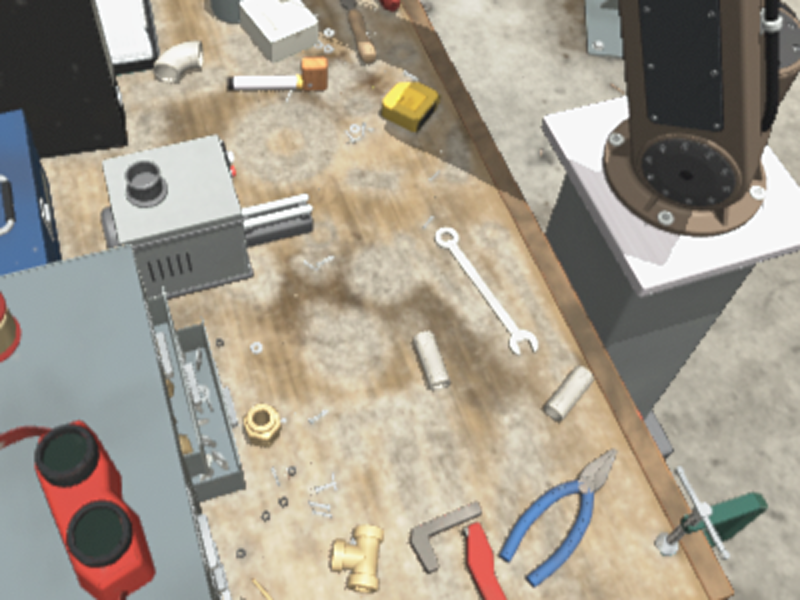

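Top crop (2.5×, offset 140,90): the nipple look-alikes are at (257,391), full (243,246), and at (178,511), full (211,294). From the base they are about 0.50 m and 0.42 m away, so I take the first. The machine's rails run from (472,235) to (472,322), and the push stick stands from (678,400) to (701,288). Next I'll measure more finely and take a close crop.

```bash
cat > meas.py <<'E'
from h import *
def ray(c,uv,z):
    M,R,t=cal(c); C=-R.T@t
    uv=np.atleast_2d(uv).astype(float); d=np.c_[(uv-M[:2,2])/[M[0,0],M[1,1]],np.ones(len(uv))]@R
    return C+d*((z-C[2])/d[:,2])[:,None]
def axis(P):
    c=P[:,:2].mean(0); u,s,v=np.linalg.svd(P[:,:2]-c,full_matrices=False); return c,np.arctan2(v[0,1],v[0,0])%np.pi,v
E
python3 - <<'E'
from meas import *
for c in("top","side"):
    im,d=arm.grab_frame(c); hsv=cv2.cvtColor(im,cv2.COLOR_RGB2HSV)
    for th,z in(("nipple",.0135),("push_stick",.0105)):
        for r in arm.trace(th,c)[:2]:
            if r["score"]<.4: continue
            v,u=np.where(r["mask"]); P=ray(c,np.c_[u,v],z); m,a,V=axis(P)
            q=(P[:,:2]-m)@V.T
            print(c,th,round(r["score"],2),m.round(4),round(np.degrees(a),1),"ext",np.ptp(q,axis=0).round(3), "midext",(m+((q.max(0)+q.min(0))/2)@V).round(4))
    # orange handle
    hm=cv2.inRange(hsv,(5,140,120),(16,255,255)); X,Y,W,H=(400,190,40,60) if c=="top" else (255,145,75,40)
    k=np.zeros_like(hm);k[Y:Y+H,X:X+W]=hm[Y:Y+H,X:X+W]
    v,u=np.where(k>0)
    if len(u): print(c,"orange",len(u),u.mean(),v.mean(), ray(c,[[u.mean(),v.mean()]],.056).round(4), ray(c,[[u.mean(),v.mean()]],.04).round(4))
im,d=arm.grab_frame("top")
np.save("t.npy",im)
a=cv2.resize(im[110:230,290:370],(400,600),interpolation=cv2.INTER_NEAREST)
b=cv2.resize(im[196:256,395:435],(400,600),interpolation=cv2.INTER_NEAREST)
save("close1.png",np.hstack([a,b]))
s,_=arm.grab_frame("side")
a=cv2.resize(s[190:290,195:315],(480,400),interpolation=cv2.INTER_NEAREST)
b=cv2.resize(s[290:340,350:380],(240,400),interpolation=cv2.INTER_NEAREST)
save("close2.png",np.hstack([a,b]))
E
```

```text
top nipple 0.53 [0.3175 0.2748] 30.7 ext [0.071 0.028] midext [0.317  0.2745]
top nipple 0.51 [0.4615 0.1793] 88.3 ext [0.069 0.026] midext [0.4612 0.1805]
top push_stick 0.83 [ 0.5159 -0.3342] 164.8 ext [0.157 0.032] midext [ 0.5197 -0.336 ]
side nipple 0.8 [0.4639 0.1833] 86.0 ext [0.08  0.028] midext [0.464  0.1819]
side nipple 0.74 [0.3213 0.2769] 30.5 ext [0.079 0.026] midext [0.3195 0.2756]
side push_stick 0.56 [ 0.5036 -0.3367] 173.8 ext [0.16  0.071] midext [ 0.5166 -0.3408]
side orange 9 306.1111111111111 164.0 [[ 0.4717 -0.3012  0.056 ]] [[ 0.4674 -0.316   0.04  ]]
```

View pics/close1.png

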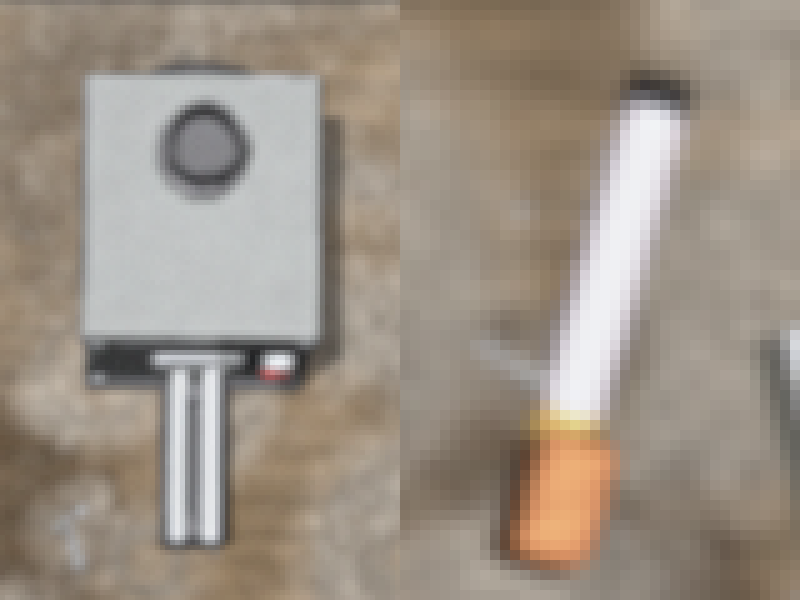

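View pics/close2.png

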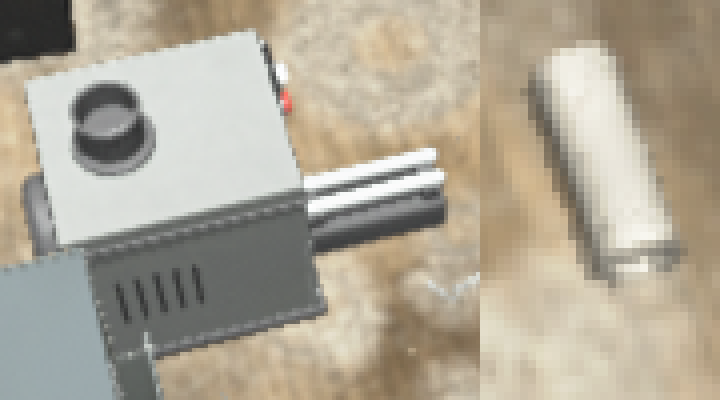

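close1 (5×, offset 290,110): the plate corners are (85,73), (320,75), (320,340) and (82,341), and the rails end at y=545 between x=163 and 227. The stick (10×, offset 395,196) has its plug front at (660,80), with the tube axis running to (577,415). close2 shows the chosen part as a plain grey nipple, as described, with the rails' near ends at (437,155) and (442,178). Next I'll fit the poses.

```bash
python3 - <<'E'
from meas import *
from scipy.optimize import least_squares
def f5(p,s,o): return np.array(p)/s+np.array(o)-.5
T=[((85,73),(168,65,150)),((320,75),(168,-65,150)),((320,341),(0,-65,150)),((82,341),(0,65,150)),((163,545),(-98,14.5,46)),((228,545),(-98,-14.5,46))]
S=[((304,187),(0,65,150)),((258,29),(0,-65,150)),((25,86),(168,-65,150)),((62,247),(168,65,150)),((436,149),(-98,-9.5,51)),((443,171),(-98,9.5,51)),((326,309),(0,65,0))]
tt=np.array([f5(a,5,(290,110)) for a,_ in T]);ss=np.array([f5(a,4,(195,190)) for a,_ in S])
tm=np.array([b for _,b in T])/1e3; sm=np.array([b for _,b in S])/1e3
def W(p,m):
    c,s=np.cos(p[2]),np.sin(p[2]); return m@np.array([[c,s,0],[-s,c,0],[0,0,1]])+[p[0],p[1],0]
for n,f in(("top",lambda p:(proj("top",W(p,tm))-tt).ravel()),("side",lambda p:(proj("side",W(p,sm))-ss).ravel()),("both",lambda p:np.r_[(proj("top",W(p,tm))-tt).ravel(),(proj("side",W(p,sm))-ss).ravel()])):
    r=least_squares(f,[.56,-.07,0]); print("deb",n,r.x.round(4),np.abs(r.fun).max().round(2),"rails",W(r.x,np.array([[-.05,0,.062]])).round(4))
q=np.array([f5((x-400,y),10,(395,196)) for x,y in[(660,80),(655,100),(617,260),(580,415)]])
P=ray("top",q,.0105); P[0]=ray("top",q[:1],.0155)
f=P[0,:2]; d=f-P[3,:2]; yaw=np.arctan2(d[1],d[0]); d/=np.linalg.norm(d)
print("stick front",f,"yaw",yaw,np.degrees(yaw),"handle",f-.135*d)
sp=np.array([[229,83]])/2+[150,130]-.5; print("side front",ray("side",sp,.0105))
for uv in[(302,58),(326,58),(326,92),(303,92)]: print("side handle",ray("side",np.array([uv])/2+[150,130]-.5,.056 if uv[1]<60 else .0).round(3))
s=cv2.imread("pics/side0.png")[145:185,255:325]; cv2.imwrite("pics/stk.png",cv2.resize(s,(700,400),interpolation=0))
E
```

```text
deb top [ 0.6374 -0.0758  0.0008] 3.62 rails [[ 0.5874 -0.0758  0.062 ]]
deb side [ 0.6395 -0.0754 -0.0031] 5.23 rails [[ 0.5895 -0.0753  0.062 ]]
deb both [ 0.6386 -0.0756 -0.0014] 4.83 rails [[ 0.5886 -0.0756  0.062 ]]
stick front [ 0.59217798 -0.35271013] yaw -0.23107212245052053 -13.239457379544984 handle [ 0.46076608 -0.32179225]
side front [[ 0.59234018 -0.35318916  0.0105    ]]
side handle [[ 0.481 -0.328  0.056]]
side handle [[ 0.447 -0.317  0.056]]
side handle [[ 0.452 -0.3    0.   ]]
side handle [[ 0.486 -0.311  0.   ]]
```

View pics/stk.png

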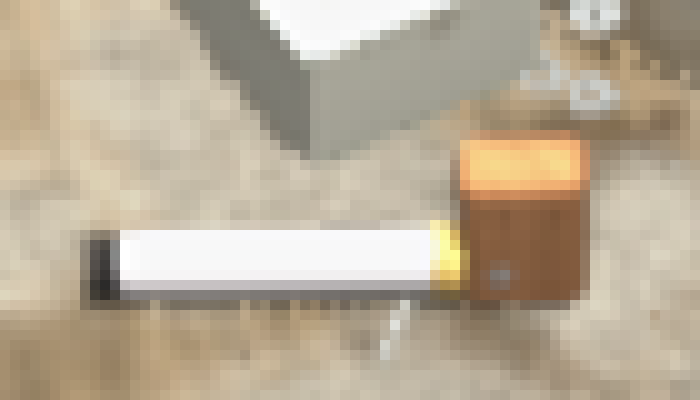

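The stick crop (10×, offset 255,145) has the handle top centred at (523,165) and the plug front at (90,265). The plate is shorter than 168 mm because the back bulge counts towards that length, so I'll refit without the back corners.

```bash
python3 - <<'E'
from meas import *
from scipy.optimize import least_squares
def f5(p,s,o): return np.array(p)/s+np.array(o)-.5
print("handle side",ray("side",f5((523,165),10,(255,145)),.056), "plug side", ray("side",f5((90,265),10,(255,145)),.0105),"handle top-face top",ray("top",f5((170,500),10,(395,196)),.056))
T=[((320,341),(0,-65,150)),((82,341),(0,65,150)),((163,545),(-98,14.5,46)),((228,545),(-98,-14.5,46)),((88,386),(0,65,0)),((305,386),(0,-65,0))]
S=[((304,187),(0,65,150)),((258,29),(0,-65,150)),((436,149),(-98,-9.5,51)),((443,171),(-98,9.5,51)),((326,309),(0,65,0))]
tt=np.array([f5(a,5,(290,110)) for a,_ in T]);ss=np.array([f5(a,4,(195,190)) for a,_ in S])
tm=np.array([b for _,b in T])/1e3; sm=np.array([b for _,b in S])/1e3
# yaw from plate side edges & rails
print("plate",ray("top",[f5(p,5,(290,110)) for p in[(85,73),(320,75),(320,341),(82,341)]],.15).round(4).tolist())
print("railend top",ray("top",[f5(p,5,(290,110)) for p in[(163,545),(228,545),(165,370),(228,370)]],.046).round(4).tolist())
print("railend side",ray("side",[f5(p,4,(195,190)) for p in[(436,149),(443,171)]],.051).round(4).tolist())
print("plate side",ray("side",[f5(p,4,(195,190)) for p in[(304,187),(258,29),(25,86),(62,247)]],.15).round(4).tolist())
def W(p,m):
    c,s=np.cos(p[2]),np.sin(p[2]); return m@np.array([[c,s,0],[-s,c,0],[0,0,1]])+[p[0],p[1],0]
for n,f in(("top",lambda p:(proj("top",W(p,tm))-tt).ravel()),("side",lambda p:(proj("side",W(p,sm))-ss).ravel()),("both",lambda p:np.r_[(proj("top",W(p,tm))-tt).ravel(),(proj("side",W(p,sm))-ss).ravel()])):
    r=least_squares(f,[.56,-.07,0]); print("deb",n,r.x.round(4),r.fun.round(1).tolist(),"rails",W(r.x,np.array([[-.05,0,.062]])).round(4))
E
```

```text
handle side [[ 0.46608913 -0.31246138  0.056     ]] plug side [[ 0.59381314 -0.35364308  0.0105    ]] handle top-face top [[ 0.46339616 -0.31787724  0.056     ]]
plate [[0.7954, -0.0102, 0.15], [0.7952, -0.1413, 0.15], [0.6454, -0.1416, 0.15], [0.6445, -0.0097, 0.15]]
railend top [[0.5418, -0.0568, 0.046], [0.5421, -0.095, 0.046], [0.6458, -0.0574, 0.046], [0.646, -0.0946, 0.046]]
railend side [[0.5451, -0.0837, 0.051], [0.5458, -0.0647, 0.051]]
plate side [[0.6487, -0.0101, 0.15], [0.6461, -0.1392, 0.15], [0.7961, -0.1371, 0.15], [0.7954, -0.0106, 0.15]]
deb top [ 0.6429 -0.0762  0.0019] [-0.1, 0.8, 0.5, 0.6, 1.7, -1.0, -1.4, -1.0, -0.1, 0.2, -0.7, 0.4] rails [[ 0.5929 -0.0763  0.062 ]]
deb side [ 0.6451 -0.076  -0.0155] [1.0, -0.5, 0.6, -0.7, -0.7, 0.1, -0.5, 0.1, -0.5, 1.1] rails [[ 0.5951 -0.0752  0.062 ]]
deb both [ 0.6441 -0.0762 -0.0077] [-0.1, 0.6, 0.6, -0.0, 1.4, -1.5, -1.7, -1.3, -0.1, -0.4, -0.7, 0.2, 1.5, -0.8, 0.8, -0.8, -0.5, -0.3, -0.2, -0.3, 0.0, 0.9] rails [[ 0.5941 -0.0758  0.062 ]]
```

Chosen poses (m):
- **Machine:** origin about (0.644, -0.0755), yaw about 0.
- **Nipple:** about (0.4625, 0.181), lying along y.
- **Stick:** handle about (0.463, -0.319), yaw about -15°.

A helper will turn a target pose into move units.

```bash
cat > d.py <<'E'
import sys
from station import arm
import numpy as np
def go():
    s=arm.get_state(); y0=s["ee_rot"][2]; a=list(map(float,sys.argv[1:5]))
    dx=np.array(a[:3])-s["eef_pos"]
    X=[np.cos(y0),np.sin(y0),0];Y=[np.sin(y0),-np.cos(y0),0]
    tn=-((a[3]-np.degrees(y0)+180)%360-180)/5
    print("t",round(s["t"],2),"pos",s["eef_pos"].round(4),"rot",np.degrees(s["ee_rot"]).round(1),"q",s["q"].round(2),"w",round(s["width"],4),"F",s["force"].round(1))
    print("units",np.round([dx@X/.025,dx@Y/.025,-dx[2]/.025,tn],3))
go()
E
python3 d.py 0.4625 0.181 0.15 -90
```

```text
t 1.2 pos [ 0.2941 -0.6076  0.2266] rot [-180.     0.  -154.2] q [-0.83  0.36  0.01 -0.   -1.22 -0.29] w 0.088 F [-0.1 -0.2  0.6]
units [-19.806  25.456   3.063 -12.835]
```

```bash
python3 -m crank '[[[-2,2.5,0,-1],[-4,5,0,-2],[-6,7.6,0,-4],[-8,10.2,0,-6],[-10,12.8,0,-8],[-12,15.4,0.5,-10],[-14,18,1,-12],[-16,20.5,2,-12.8],[-18,23,3,-12.8],[-19.8,25.5,3.1,-12.8],[-19.8,25.5,3.1,-12.8],[-19.8,25.5,3.1,-12.8]]]' 0; python3 d.py 0.4625 0.181 0.006 -90
```

```text
t: 2.7
eef_pos: [0.4494, 0.1228, 0.1598]
ee_rot: [-3.14, 0.001, -1.573]
force: [1.1, -0.7, 0.6]
width: 0.0878
gripper_force: 0.0
t 2.7 pos [0.4494 0.1228 0.1598] rot [-179.9    0.   -90.1] q [ 0.69  0.07 -0.53  0.   -0.97 -0.69] w 0.0878 F [ 1.1 -0.7  0.6]
units [-2.331 -0.519  6.152 -0.026]
```

```bash
python3 -m crank '[[[-2,-0.5,2,0],[-2.33,-0.5,4,0],[-2.33,-0.5,4,0],[-2.33,-0.5,4,0]]]'; python3 d.py 0.4625 0.181 0.006 -92
```

```text
t: 3.2
eef_pos: [0.4625, 0.1787, 0.0607]
ee_rot: [-3.141, 0.0, -1.573]
force: [0.3, -0.2, 1.5]
width: 0.0875
gripper_force: 0.0
t 3.2 pos [0.4625 0.1787 0.0607] rot [-180.     0.   -90.1] q [ 0.77  0.24 -0.59  0.   -0.73 -0.77] w 0.0875 F [ 0.3 -0.2  1.5]
units [-9.200e-02 -1.000e-03  2.188e+00  3.720e-01]
```

```bash
python3 -m crank '[[[-0.1,0,1.2,0.4],[-0.1,0,2.18,0.4],[-0.1,0,2.18,0.4],[-0.1,0,2.18,0.4]]]' && python3 -m crank '[[[0,0,0,0],[0,0,0,0],[0,0,0,0],[0,0,0,0],[0,0,0,0],[0,0,0,0]]]' 1 25; python3 d.py 0.592 -0.0755 0.14 180
```

```text
t: 3.7
eef_pos: [0.4631, 0.1816, 0.0072]
ee_rot: [-3.139, 0.002, -1.609]
force: [-0.6, -0.3, 0.5]
width: 0.0876
gripper_force: 0.0
t: 4.45
eef_pos: [0.4618, 0.1811, 0.005]
ee_rot: [3.141, -0.0, -1.609]
force: [-0.3, 0.3, -0.5]
width: 0.0332
gripper_force: 0.0
t 4.45 pos [0.4618 0.1811 0.005 ] rot [180.   -0.  -92.2] q [ 0.77  0.33 -0.64 -0.   -0.6  -0.81] w 0.0332 F [-0.3  0.3 -0.5]
units [10.06  -5.591 -5.402 17.566]
```

```bash
python3 -m crank '[[[0,0,0,0],[0,0,0,0],[0,0,0,0]]]' && python3 -m crank '[[[0,0,-2,0],[0,0,-4,0],[0,0,-5.5,0],[2,-1,-5.5,2],[4,-2,-5.5,4],[6,-3.2,-5.5,6],[8,-4.4,-5.5,8],[9,-5,-5.5,10],[10,-5.6,-5.5,12],[10,-5.6,-5.5,14],[10,-5.6,-5.5,16],[10,-5.6,-5.5,17.5]]]'; python3 d.py 0.592 -0.0755 0.14 180
```

```text
t: 4.82
eef_pos: [0.4619, 0.1811, 0.005]
ee_rot: [3.142, -0.0, -1.609]
force: [0.2, -0.6, -1.7]
width: 0.0261
gripper_force: 25.0
t: 6.32
eef_pos: [0.5919, -0.0742, 0.1421]
ee_rot: [3.142, -0.001, -3.141]
force: [0.3, -0.5, -1.1]
width: 0.0263
gripper_force: 25.0
t 6.33 pos [ 0.5919 -0.0742  0.1421] rot [ 1.8e+02 -1.0e-01 -1.8e+02] q [ 0.2   0.3  -0.28 -0.   -0.99 -1.77] w 0.0263 F [ 0.3 -0.5 -1.1]
units [-0.005 -0.051  0.082  0.002]
```

```bash
python3 -m crank '[[[0,-0.05,1,0],[0,-0.05,2,0],[0,-0.05,2.8,0],[0,-0.05,3.1,0],[0,-0.05,3.3,0],[0,-0.05,3.4,0],[0,-0.05,3.4,0],[0,-0.05,3.4,0]]]'; python3 d.py 0.592 -0.0755 0.0545 180; python3 - <<'E'
from h import *
im,d=arm.grab_frame("side"); save("lay.png",cv2.resize(im[170:290,190:350],(800,600),interpolation=2))
E
```

```text
t: 7.32
eef_pos: [0.5926, -0.0752, 0.0581]
ee_rot: [3.141, 0.001, -3.136]
force: [-1.0, -0.2, -0.3]
width: 0.0262
gripper_force: 25.0
t 7.33 pos [ 0.5926 -0.0752  0.0581] rot [ 180.     0.  -179.7] q [ 0.2   0.39 -0.37  0.   -0.81 -1.77] w 0.0262 F [-1.  -0.2 -0.3]
units [ 0.025 -0.013  0.142  0.066]
```

View pics/lay.png

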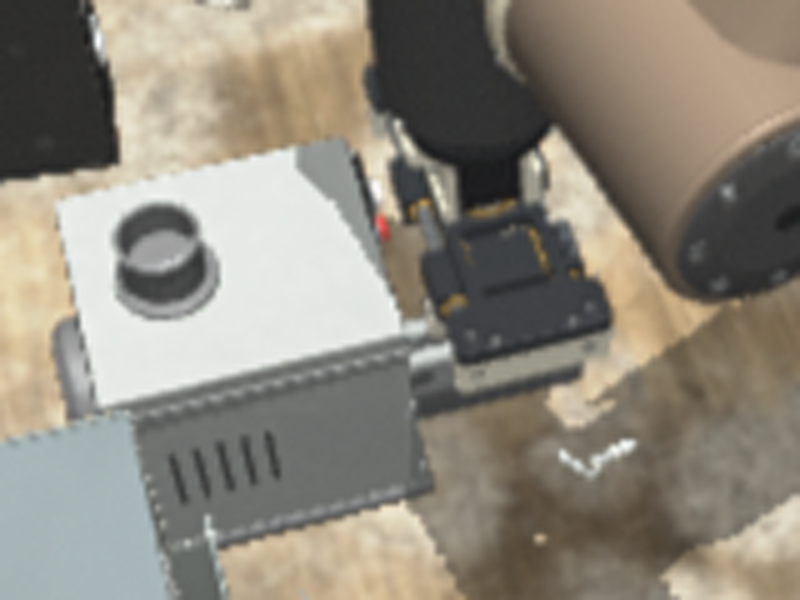

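The gripper straddles the rails at about (500,330) and is clear of the front face at about (400,330). I'll lower the last 3 mm and let go.

```bash
python3 -m crank '[[[0,0,0.06,0],[0,0,0.12,0],[0,0,0.14,0],[0,0,0.14,0]]]' && python3 -m crank '[[[0,0,0,0],[0,0,0,0],[0,0,0,0],[0,0,0,0],[0,0,-1,0],[0,0,-3,0],[0,0,-5,0],[0,0,-5,0]]]' 0; python3 d.py 0.463 -0.319 0.16 165
```

```text
t: 7.88
eef_pos: [0.5923, -0.0753, 0.054]
ee_rot: [-3.142, -0.0, -3.136]
force: [-0.6, 0.4, -0.8]
width: 0.0261
gripper_force: 25.0
t: 8.88
eef_pos: [0.5949, -0.0751, 0.1839]
ee_rot: [3.141, 0.008, -3.135]
force: [-0.2, 0.3, -0.7]
width: 0.0875
gripper_force: 0.0
t 8.88 pos [ 0.5949 -0.0751  0.1839] rot [ 180.     0.5 -179.6] q [ 0.2   0.26 -0.23  0.   -1.07 -1.77] w 0.0875 F [-0.2  0.3 -0.7]
units [ 5.338 -9.721  0.955  3.072]
```

Next I'll go over the stick, then check the nipple on the rails and re-measure the stick.

```bash
python3 -m crank '[[[1.2,-2,0,0.7],[2.4,-4,0,1.4],[3.4,-6,0,2],[4.4,-8,0,2.6],[5.2,-9.7,0,3],[5.2,-9.7,0,3],[5.2,-9.7,0,3]]]'; python3 d.py 0.463 -0.319 0.045 165;  python3 - <<'E'
from meas import *
im,d=arm.grab_frame("side"); save("side1.png",cv2.resize(im[150:270,190:350],(800,600),interpolation=2))
for r in arm.trace("nipple","side")[:3]:
    v,u=np.where(r["mask"]); P=ray("side",np.c_[u,v],.062); m,a,V=axis(P); print(r["score"],m,np.degrees(a),r["extent"])
arm.grab_frame("top")
for r in arm.trace("nipple","top")[:3]:
    v,u=np.where(r["mask"]); P=ray("top",np.c_[u,v],.062); m,a,V=axis(P); print(r["score"],m,np.degrees(a),r["extent"])
E
```

```text
t: 9.75
eef_pos: [0.4634, -0.3185, 0.1786]
ee_rot: [3.141, -0.001, 2.885]
force: [0.3, -0.1, -0.9]
width: 0.0875
gripper_force: 0.0
t 9.75 pos [ 0.4634 -0.3185  0.1786] rot [180.   -0.  165.3] q [-0.25  0.21 -0.31 -0.   -1.05 -1.57] w 0.0875 F [ 0.3 -0.1 -0.9]
units [ 0.011 -0.025  5.342  0.058]
0.75 [ 0.5900464  -0.07500899] 2.039435841055743 [274.4, 224.0, 28.2, 16.8]
0.53 [0.33892724 0.29203276] 30.69714253278415 [422.9, 314.1, 25.4, 26.9]
0.71 [0.31805174 0.26434314] 30.132687919645424 [203.1, 281.9, 18.2, 22.4]
```

View pics/side1.png

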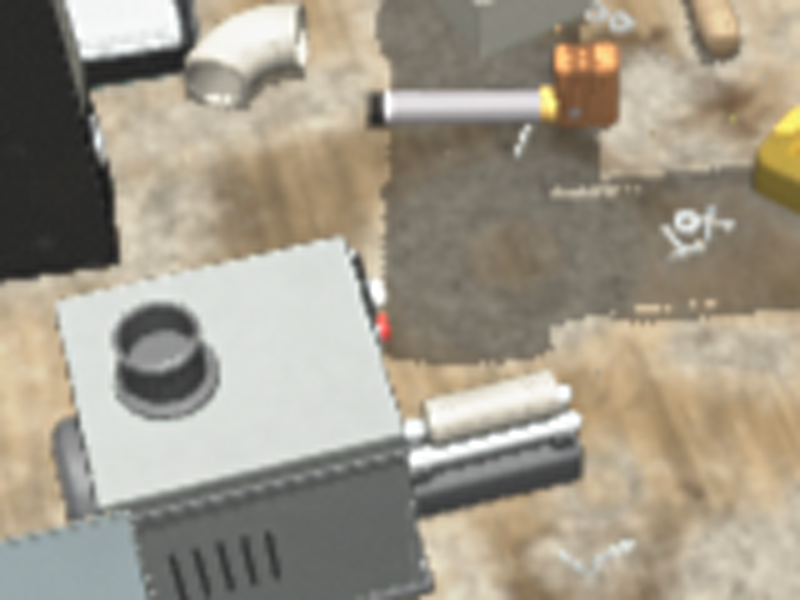

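The nipple lies in the groove at about (495,405). The stick handle at (587,85) has a box near it at about (480,20), so I'll check that box's height before descending.

```bash
python3 - <<'E'
from h import *
d=np.load("top_d.npy"); m=np.zeros(d.shape,bool); m[215:262,425:460]=1
P=cloud("top",m,d); Q=P[(P[:,2]>.02)]
print(len(Q),Q.min(0),Q.max(0),np.median(Q,0))
Q=Q[Q[:,1]>-.46]; 
for x in np.arange(.36,.54,.02):
    k=Q[abs(Q[:,0]-x)<.01]; print(round(x,2),len(k),(k[:,1].max().round(3),k[:,2].max().round(3)) if len(k) else "")
E
```

```text
727 [ 0.43342329 -0.46125651  0.02015884] [ 0.53042267 -0.38439647  0.06439567] [ 0.48356836 -0.42383992  0.0499208 ]
0.36 0 
0.38 0 
0.4 0 
0.42 0 
0.44 90 (np.float64(-0.401), np.float64(0.06))
0.46 161 (np.float64(-0.395), np.float64(0.061))
0.48 174 (np.float64(-0.389), np.float64(0.06))
0.5 184 (np.float64(-0.384), np.float64(0.064))
0.52 115 (np.float64(-0.385), np.float64(0.061))
0.54 2 (np.float64(-0.455), np.float64(0.056))
```

```bash
python3 -m crank '[[[0,0,0,0],[0,0,1.5,0],[0,0,3,0],[0,0,4,0],[0,0,5,0],[0,0,6,0],[0,0,6.3,0],[0,0,6.34,0],[0,0,6.34,0],[0,0,6.34,0]]]' 0.45; python3 d.py 0.463 -0.319 0.02 165; python3 -m crank '[[[0,0,0,0],[0,0,0,0],[0,0,0,0],[0,0,0,0],[0,0,0,0],[0,0,0,0]]]' 1 55; python3 d.py 0.463 -0.319 0.02 165
```

```text
t: 11.2
eef_pos: [0.4644, -0.3186, 0.0215]
ee_rot: [-3.142, 0.002, 2.886]
force: [0.6, -0.2, 0.6]
width: 0.0479
gripper_force: 0.0
t 11.2 pos [ 0.4644 -0.3186  0.0215] rot [-1.800e+02  1.000e-01  1.653e+02] q [-0.25  0.39 -0.48  0.   -0.7  -1.57] w 0.0479 F [ 0.6 -0.2  0.6]
units [ 0.049 -0.028  0.06   0.068]
t: 11.95
eef_pos: [0.4637, -0.3185, 0.0206]
ee_rot: [-3.142, -0.0, 2.886]
force: [-0.1, 0.7, 2.6]
width: 0.0234
gripper_force: 55.0
t 11.95 pos [ 0.4637 -0.3185  0.0206] rot [-180.    -0.   165.3] q [-0.25  0.39 -0.48  0.   -0.7  -1.57] w 0.0234 F [-0.1  0.7  2.6]
units [ 0.023 -0.028  0.025  0.066]
```

```bash
python3 -m crank '[[[0,0,-1,0],[0,0,-2.5,0],[0,0,-4,0],[0,0,-4,0]]]'; python3 d.py 0.406 -0.0755 0.1206 180
```

```text
t: 12.45
eef_pos: [0.4654, -0.3191, 0.1233]
ee_rot: [-3.141, 0.005, 2.886]
force: [0.0, 0.2, -2.1]
width: 0.0234
gripper_force: 55.0
t 12.45 pos [ 0.4654 -0.3191  0.1233] rot [-180.     0.3  165.3] q [-0.25  0.27 -0.38  0.   -0.92 -1.57] w 0.0234 F [ 0.   0.2 -2.1]
units [ 4.763  8.826  0.108 -2.931]
```

```bash
python3 -m crank '[[[1,1.5,0,-0.5],[2,3,0,-1],[3,4.5,0,-1.5],[4,6,0,-2],[4.6,7.4,0,-2.6],[4.72,8.8,0,-2.93],[4.72,8.8,0,-2.93],[4.72,8.8,0,-2.93],[4.72,8.8,0,-2.93]]]'; python3 d.py 0.406 -0.0755 0.0746 180; python3 - <<'E'
from meas import *
im,d=arm.grab_frame("side"); save("side2.png",cv2.resize(im[180:270,230:350],(800,600),interpolation=2))
t,d=arm.grab_frame("top"); save("top2.png",cv2.resize(t[170:270,290:370],(480,600),interpolation=2))
E
```

```text
t: 13.58
eef_pos: [0.4048, -0.0764, 0.1201]
ee_rot: [-3.141, -0.001, 3.14]
force: [-0.2, -0.7, -1.9]
width: 0.0241
gripper_force: 55.0
t 13.57 pos [ 0.4048 -0.0764  0.1201] rot [-1.800e+02 -1.000e-01  1.799e+02] q [ 0.3   0.02 -0.69 -0.   -0.86 -1.87] w 0.0241 F [-0.2 -0.7 -1.9]
units [-0.048  0.036  1.818 -0.018]
```

View pics/side2.png

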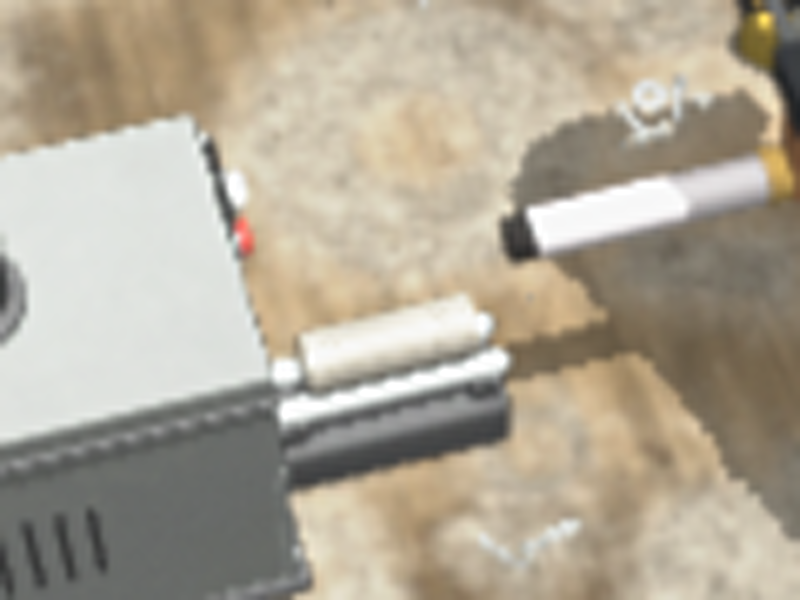

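The plug front is at (503,238) and the tube axis continues to (768,177). The nipple's rear end is at (478,320). I'll check the plug's position numerically.

```bash
python3 - <<'E'
from meas import *
f=lambda p:np.array(p)/6.667+[230,180]-.5
print(ray("side",[f((503,238)),f((768,177))],.110))
print("nip rear", ray("side",[f((478,322))],.062), "front",ray("side",[f((310,362))],.062))
print("exp plug px",(proj("side",[[.4048+.135,-.0764,.110],[.4048+.02,-.0764,.110]])+.5-[230,180])*6.667)
E
```

```text
[[ 0.54225613 -0.07665785  0.11      ]
 [ 0.43282718 -0.0747185   0.11      ]]
nip rear [[ 0.55412172 -0.07442904  0.062     ]] front [[ 0.62368847 -0.07540383  0.062     ]]
exp plug px [[509.20036351 237.02335145]
 [785.55761087 169.19123169]]
```

View pics/top2.png

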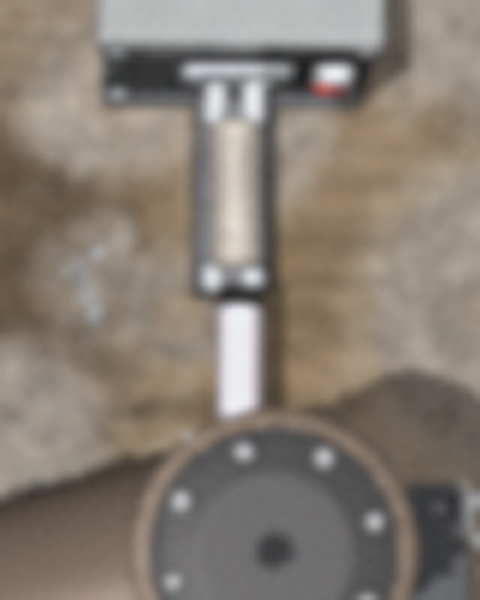

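The tube (240,360) is in line with the nipple and rails (235,190), and the plug is just behind the rails. I'll lower to foot height 54 mm.

```bash
python3 -m crank '[[[0,0.04,0.6,0],[0,0.04,1.2,0],[0,0.04,1.8,0],[0,0.04,1.82,0],[0,0.04,1.82,0],[0,0.04,1.82,0]]]'; python3 d.py 0.406 -0.0757 0.0746 180
```

```text
t: 14.42
eef_pos: [0.4057, -0.0748, 0.0756]
ee_rot: [3.141, 0.001, 3.141]
force: [-0.4, -0.2, -2.0]
width: 0.0238
gripper_force: 55.0
t 14.43 pos [ 0.4057 -0.0748  0.0756] rot [1.8e+02 1.0e-01 1.8e+02] q [ 0.3   0.09 -0.75  0.   -0.73 -1.87] w 0.0238 F [-0.4 -0.2 -2. ]
units [-0.011 -0.036  0.042 -0.006]
```

Now I'll slide forward gently (-tool x) at about 24 mm/s.

```bash
python3 -m crank '[[[-0.1,-0.03,0.04,0],[-0.2,-0.03,0.04,0],[-0.3,-0.03,0.04,0],[-0.4,-0.03,0.04,0],[-0.5,-0.03,0.04,0],[-0.6,-0.03,0.04,0],[-0.7,-0.03,0.04,0],[-0.8,-0.03,0.04,0],[-0.9,-0.03,0.04,0],[-1,-0.03,0.04,0],[-1.1,-0.03,0.04,0],[-1.2,-0.03,0.04,0]]]'; python3 -m crank '[[[-0.12,0,0,0],[-0.24,0,0,0],[-0.36,0,0,0],[-0.48,0,0,0],[-0.6,0,0,0],[-0.72,0,0,0],[-0.84,0,0,0],[-0.96,0,0,0],[-1.08,0,0,0],[-1.2,0,0,0],[-1.32,0,0,0],[-1.44,0,0,0]]]'; python3 d.py 0.537 -0.0757 0.0746 180; python3 - <<'E'
from h import *
im,d=arm.grab_frame("side"); save("side3.png",cv2.resize(im[180:270,230:350],(800,600),interpolation=2))
E
```

```text
t: 15.92
eef_pos: [0.4354, -0.0755, 0.0741]
ee_rot: [-3.142, -0.0, 3.141]
force: [-0.4, -0.6, -2.2]
width: 0.0241
gripper_force: 55.0
t: 17.42
eef_pos: [0.4717, -0.0755, 0.0741]
ee_rot: [3.142, 0.0, 3.141]
force: [-1.5, -0.3, -2.2]
width: 0.0235
gripper_force: 55.0
t 17.43 pos [ 0.4717 -0.0755  0.0741] rot [180.   0. 180.] q [ 0.25  0.2  -0.61  0.   -0.76 -1.83] w 0.0235 F [-1.5 -0.3 -2.2]
units [-2.614 -0.006 -0.021 -0.003]
```

View pics/side3.png

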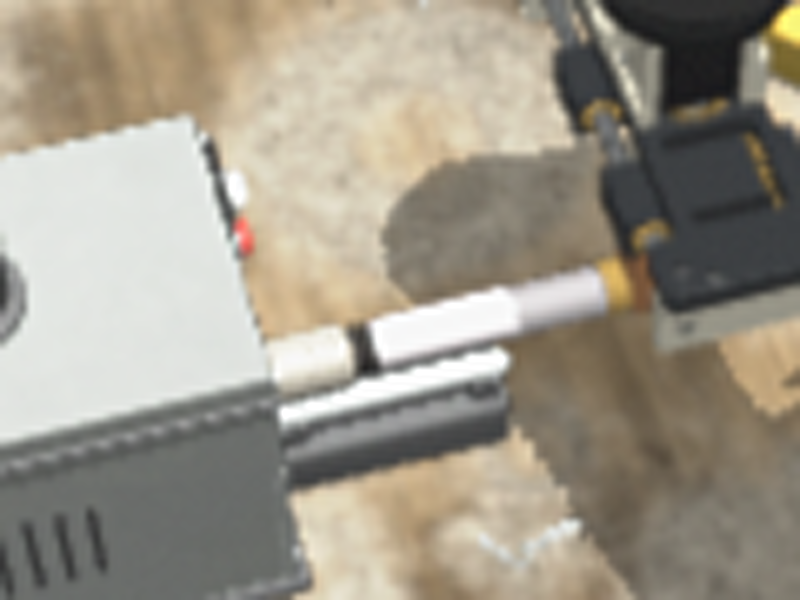

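The nipple is entering the port straight, with the plug at about (360,350) behind it. I'll carry on to just before the earliest possible stop, then creep.

```bash
python3 -m crank '[[[-0.12,0,0,0],[-0.24,0,0,0],[-0.36,0,0,0],[-0.48,0,0,0],[-0.6,0,0,0],[-0.72,0,0,0],[-0.84,0,0,0],[-0.96,0,0,0],[-1.08,0,0,0],[-1.2,0,0,0],[-1.32,0,0,0],[-1.4,0,0,0]]]'; python3 -m crank '[[[-0.12,0,0,0],[-0.24,0,0,0],[-0.36,0,0,0],[-0.48,0,0,0],[-0.6,0,0,0],[-0.72,0,0,0],[-0.84,0,0,0],[-0.94,0,0,0],[-1,0,0,0],[-1.05,0,0,0],[-1.1,0,0,0],[-1.1,0,0,0]]]';  python3 d.py 0.537 -0.0757 0.0746 180
```

```text
t: 18.98
eef_pos: [0.5065, -0.0756, 0.074]
ee_rot: [-3.142, -0.0, 3.141]
force: [-1.9, -0.9, -2.7]
width: 0.0237
gripper_force: 55.0
t: 20.48
eef_pos: [0.534, -0.0755, 0.0741]
ee_rot: [3.142, 0.0, 3.141]
force: [-1.7, -0.8, -2.7]
width: 0.0241
gripper_force: 55.0
t 20.48 pos [ 0.534  -0.0755  0.0741] rot [180.   0. 180.] q [ 0.22  0.29 -0.48  0.   -0.8  -1.79] w 0.0241 F [-1.7 -0.8 -2.7]
units [-0.119 -0.007 -0.021 -0.004]
```

```bash
cat > ok.py <<'E'
from station import arm
import sys
s=arm.get_state(); print(round(s["t"],2),s["eef_pos"].round(4),s["force"].round(1)); sys.exit(bool(s["force"][0]<-4.5))
E
M="python3 -m crank"; 
python3 -m crank '[[[-0.02,0,0,0],[-0.04,0,0,0],[-0.04,0,0,0]]]' >/dev/null && python3 ok.py && python3 -m crank '[[[-0.02,0,0,0],[-0.04,0,0,0],[-0.04,0,0,0]]]' >/dev/null && python3 ok.py && python3 -m crank '[[[-0.02,0,0,0],[-0.04,0,0,0],[-0.04,0,0,0]]]' >/dev/null && python3 ok.py && python3 -m crank '[[[-0.02,0,0,0],[-0.04,0,0,0],[-0.04,0,0,0]]]' >/dev/null && python3 ok.py && python3 -m crank '[[[-0.02,0,0,0],[-0.04,0,0,0],[-0.04,0,0,0]]]' >/dev/null && python3 ok.py && python3 -m crank '[[[-0.02,0,0,0],[-0.04,0,0,0],[-0.04,0,0,0]]]' >/dev/null && python3 ok.py && python3 -m crank '[[[-0.02,0,0,0],[-0.04,0,0,0],[-0.04,0,0,0]]]' >/dev/null && python3 ok.py && python3 -m crank '[[[-0.02,0,0,0],[-0.04,0,0,0],[-0.04,0,0,0]]]' >/dev/null && python3 ok.py && python3 -m crank '[[[-0.02,0,0,0],[-0.04,0,0,0],[-0.04,0,0,0]]]' >/dev/null && python3 ok.py && python3 -m crank '[[[-0.02,0,0,0],[-0.04,0,0,0],[-0.04,0,0,0]]]' >/dev/null && python3 ok.py
```

```text
20.85 [ 0.535  -0.0755  0.0741] [-1.   0.6 -1.7]
21.23 [ 0.5359 -0.0756  0.0741] [-1.3  0.2 -2.4]
21.6 [ 0.5369 -0.0755  0.0741] [-1.8 -0.6 -2.9]
21.98 [ 0.5379 -0.0756  0.0741] [-0.5 -0.5 -3. ]
22.35 [ 0.5389 -0.0756  0.074 ] [-1.3 -0.8 -2.7]
22.73 [ 0.5399 -0.0756  0.074 ] [-1.6 -0.2 -1.8]
23.1 [ 0.5409 -0.0755  0.074 ] [-0.8 -1.5 -2.2]
23.48 [ 0.5419 -0.0756  0.074 ] [-1.6 -0.  -2.5]
23.85 [ 0.5429 -0.0756  0.0741] [-1.2 -1.1 -1.5]
24.23 [ 0.5438 -0.0755  0.074 ] [-0.2  0.1 -3.2]
```

```bash

python3 -m crank '[[[-0.02,0,0,0],[-0.04,0,0,0],[-0.04,0,0,0]]]' >/dev/null && python3 ok.py && python3 -m crank '[[[-0.02,0,0,0],[-0.04,0,0,0],[-0.04,0,0,0]]]' >/dev/null && python3 ok.py && python3 -m crank '[[[-0.02,0,0,0],[-0.04,0,0,0],[-0.04,0,0,0]]]' >/dev/null && python3 ok.py && python3 -m crank '[[[-0.02,0,0,0],[-0.04,0,0,0],[-0.04,0,0,0]]]' >/dev/null && python3 ok.py && python3 -m crank '[[[-0.02,0,0,0],[-0.04,0,0,0],[-0.04,0,0,0]]]' >/dev/null && python3 ok.py && python3 -m crank '[[[-0.02,0,0,0],[-0.04,0,0,0],[-0.04,0,0,0]]]' >/dev/null && python3 ok.py && python3 -m crank '[[[-0.02,0,0,0],[-0.04,0,0,0],[-0.04,0,0,0]]]' >/dev/null && python3 ok.py && python3 -m crank '[[[-0.02,0,0,0],[-0.04,0,0,0],[-0.04,0,0,0]]]' >/dev/null && python3 ok.py && python3 -m crank '[[[-0.02,0,0,0],[-0.04,0,0,0],[-0.04,0,0,0]]]' >/dev/null && python3 ok.py && python3 -m crank '[[[-0.02,0,0,0],[-0.04,0,0,0],[-0.04,0,0,0]]]' >/dev/null && python3 ok.py && python3 -m crank '[[[-0.02,0,0,0],[-0.04,0,0,0],[-0.04,0,0,0]]]' >/dev/null && python3 ok.py && python3 -m crank '[[[-0.02,0,0,0],[-0.04,0,0,0],[-0.04,0,0,0]]]' >/dev/null && python3 ok.py
```

```text
24.6 [ 0.5449 -0.0755  0.0741] [-0.7 -0.1 -3.7]
24.98 [ 0.5459 -0.0755  0.0741] [-0.8 -0.1 -3.6]
25.35 [ 0.5469 -0.0756  0.0741] [-0.   0.6 -3.6]
25.73 [ 0.5479 -0.0755  0.0741] [-1.1  0.8 -3.1]
26.1 [ 0.5489 -0.0756  0.0741] [-0.5 -0.  -3.6]
26.48 [ 0.5499 -0.0755  0.0741] [-0.4  0.3 -3.8]
26.85 [ 0.5509 -0.0756  0.074 ] [-0.9 -0.7 -3.4]
27.23 [ 0.5519 -0.0756  0.0741] [-0.2  0.3 -3.6]
27.6 [ 0.5529 -0.0756  0.074 ] [-0.1 -0.1 -2.7]
27.98 [ 0.5539 -0.0756  0.074 ] [-0.8 -0.8 -4. ]
28.35 [ 0.5549 -0.0756  0.0741] [-2.   0.3 -3.7]
28.73 [ 0.5559 -0.0756  0.074 ] [-0.4 -0.2 -2.6]
```

```bash

python3 -m crank '[[[-0.02,0,0,0],[-0.04,0,0,0],[-0.04,0,0,0]]]' >/dev/null && python3 ok.py && python3 -m crank '[[[-0.02,0,0,0],[-0.04,0,0,0],[-0.04,0,0,0]]]' >/dev/null && python3 ok.py && python3 -m crank '[[[-0.02,0,0,0],[-0.04,0,0,0],[-0.04,0,0,0]]]' >/dev/null && python3 ok.py && python3 -m crank '[[[-0.02,0,0,0],[-0.04,0,0,0],[-0.04,0,0,0]]]' >/dev/null && python3 ok.py && python3 -m crank '[[[-0.02,0,0,0],[-0.04,0,0,0],[-0.04,0,0,0]]]' >/dev/null && python3 ok.py && python3 -m crank '[[[-0.02,0,0,0],[-0.04,0,0,0],[-0.04,0,0,0]]]' >/dev/null && python3 ok.py && python3 -m crank '[[[-0.02,0,0,0],[-0.04,0,0,0],[-0.04,0,0,0]]]' >/dev/null && python3 ok.py && python3 -m crank '[[[-0.02,0,0,0],[-0.04,0,0,0],[-0.04,0,0,0]]]' >/dev/null && python3 ok.py && python3 -m crank '[[[-0.02,0,0,0],[-0.04,0,0,0],[-0.04,0,0,0]]]' >/dev/null && python3 ok.py && python3 -m crank '[[[-0.02,0,0,0],[-0.04,0,0,0],[-0.04,0,0,0]]]' >/dev/null && python3 ok.py && python3 -m crank '[[[-0.02,0,0,0],[-0.04,0,0,0],[-0.04,0,0,0]]]' >/dev/null && python3 ok.py && python3 -m crank '[[[-0.02,0,0,0],[-0.04,0,0,0],[-0.04,0,0,0]]]' >/dev/null && python3 ok.py
```

```text
29.1 [ 0.5569 -0.0756  0.0741] [-0.5  0.4 -2.8]
29.48 [ 0.5579 -0.0756  0.074 ] [-1.1  0.4 -3.9]
29.85 [ 0.5589 -0.0756  0.0741] [-1.2  0.3 -3.9]
30.23 [ 0.5599 -0.0756  0.074 ] [-1.1 -0.6 -2.7]
30.6 [ 0.5609 -0.0756  0.0741] [-1.  -0.2 -3.2]
30.98 [ 0.5619 -0.0756  0.0741] [-1.1 -0.4 -3.1]
31.35 [ 0.5629 -0.0755  0.074 ] [-1.1 -0.4 -3. ]
31.73 [ 0.5639 -0.0756  0.0741] [-0.6 -0.3 -3.7]
32.1 [ 0.5649 -0.0756  0.0741] [-0.   0.2 -3.2]
32.48 [ 0.5659 -0.0756  0.0741] [-1.4 -0.5 -2.6]
32.85 [ 0.5669 -0.0755  0.074 ] [-1.4 -0.7 -3.3]
33.23 [ 0.5676 -0.0756  0.074 ] [-1.3 -0.2 -2.4]
```

```bash

python3 -m crank '[[[-0.02,0,0,0],[-0.02,0,0,0],[-0.02,0,0,0]]]' >/dev/null && python3 ok.py && python3 -m crank '[[[-0.02,0,0,0],[-0.02,0,0,0],[-0.02,0,0,0]]]' >/dev/null && python3 ok.py && python3 -m crank '[[[-0.02,0,0,0],[-0.02,0,0,0],[-0.02,0,0,0]]]' >/dev/null && python3 ok.py && python3 -m crank '[[[-0.02,0,0,0],[-0.02,0,0,0],[-0.02,0,0,0]]]' >/dev/null && python3 ok.py && python3 -m crank '[[[-0.02,0,0,0],[-0.02,0,0,0],[-0.02,0,0,0]]]' >/dev/null && python3 ok.py && python3 -m crank '[[[-0.02,0,0,0],[-0.02,0,0,0],[-0.02,0,0,0]]]' >/dev/null && python3 ok.py && python3 -m crank '[[[-0.02,0,0,0],[-0.02,0,0,0],[-0.02,0,0,0]]]' >/dev/null && python3 ok.py && python3 -m crank '[[[-0.02,0,0,0],[-0.02,0,0,0],[-0.02,0,0,0]]]' >/dev/null && python3 ok.py
```

```text
33.6 [ 0.5677 -0.0757  0.0739] [-5.3 -0.7 -1.3]
```

Contact is felt at x=0.5677. I'll press a little further and hold.

```bash
python3 -m crank '[[[-0.01,0,0,0],[-0.02,0,0,0],[-0.02,0,0,0],[-0.02,0,0,0]]]' >/dev/null; python3 ok.py; sleep 0
```

```text
34.1 [ 0.5677 -0.0757  0.0739] [-6.2 -0.5 -0.2]
```

```bash
python3 -m crank '[[[-0.02,0,0,0],[-0.04,0,0,0],[-0.04,0,0,0],[-0.04,0,0,0]]]' >/dev/null; python3 ok.py; sleep 0
```

```text
34.6 [ 0.5679 -0.0758  0.0737] [-9.4  0.3  2. ]
```

```bash
python3 -m crank '[[[-0.02,0,0,0],[-0.02,0,0,0],[-0.02,0,0,0],[-0.02,0,0,0]]]' >/dev/null; python3 ok.py; python3 -m crank '[[[0,0,0,0],[0,0,0,0],[0,0,0,0],[0,0,0,0]]]'
```

```text
35.1 [ 0.568  -0.0758  0.0736] [-10.6   0.7   0.9]
t: 35.6
eef_pos: [0.5679, -0.0758, 0.0735]
ee_rot: [-3.141, -0.004, 3.141]
force: [-9.9, 0.3, 1.9]
width: 0.0239
gripper_force: 55.0
```

Held at about 10 N. Now I'll draw the stick straight out.

```bash
python3 -m crank '[[[0.1,0,0,0],[0.4,0,-0.02,0],[0.9,0,-0.02,0],[1.4,0,-0.02,0],[2,0,-0.02,0],[2.6,0,-0.02,0],[3.3,0,-0.02,0],[4,0,-0.02,0],[4.8,0,-0.02,0],[5.6,0,-0.02,0],[6.5,0,-0.02,0],[6.5,0,-0.02,0]]]'; python3 d.py 0.405 -0.0757 0.12 180
```

```text
t: 37.1
eef_pos: [0.4057, -0.0757, 0.0747]
ee_rot: [3.141, -0.0, 3.141]
force: [-0.3, -0.2, -1.3]
width: 0.0235
gripper_force: 55.0
t 37.1 pos [ 0.4057 -0.0757  0.0747] rot [180.  -0. 180.] q [ 0.3   0.09 -0.75 -0.   -0.73 -1.87] w 0.0235 F [-0.3 -0.2 -1.3]
units [ 2.800e-02  1.000e-03 -1.813e+00 -4.000e-03]
```

```bash
python3 -m crank '[[[0,0,-1,0],[0,0,-1.8,0],[-0.5,-1.6,-1.8,0.6],[-1,-3.4,-1.8,1.2],[-1.5,-5.2,-1.8,1.8],[-1.9,-7,-1.8,2.4],[-2.2,-8.6,-1.8,3],[-2.34,-9.72,-1.8,3],[-2.34,-9.72,-1.8,3],[-2.34,-9.72,-1.8,3]]]'; python3 d.py 0.4637 -0.3185 0.0206 165.3; python3 - <<'E'
from h import *
im,d=arm.grab_frame("side"); save("side4.png",cv2.resize(im[110:270,190:350],(600,600),interpolation=2))
E
```

```text
t: 38.35
eef_pos: [0.4659, -0.3183, 0.1192]
ee_rot: [3.141, -0.001, 2.879]
force: [-0.2, 0.0, -2.7]
width: 0.0237
gripper_force: 55.0
t 38.35 pos [ 0.4659 -0.3183  0.1192] rot [180.  -0. 165.] q [-0.25  0.27 -0.38 -0.   -0.92 -1.58] w 0.0237 F [-0.2  0.  -2.7]
units [ 0.082 -0.03   3.946 -0.069]
```

View pics/side4.png

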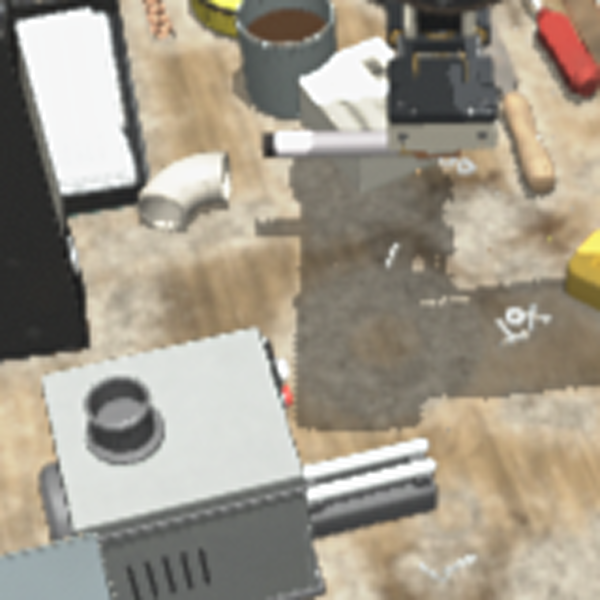

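The rails at (370,470) are empty and the nipple is inside the machine. The stick is held level over its old spot at (330,145). I'll set it down and release.

```bash
python3 -m crank '[[[0.08,-0.03,1,0],[0.08,-0.03,2,0],[0.08,-0.03,3,0],[0.08,-0.03,3.5,0],[0.08,-0.03,3.75,0],[0.08,-0.03,3.85,0],[0.08,-0.03,3.92,0],[0.08,-0.03,3.92,0],[0.08,-0.03,3.92,0]]]'; python3 -m crank '[[[0,0,0,0],[0,0,0,0],[0,0,0,0],[0,0,0,0]]]' 0.45; python3 -m crank '[[[0,0,0,0],[0,0,-1,0],[0,0,-3,0],[0,0,-5,0],[0,0,-7,0],[0,0,-7,0],[0,0,-7,0]]]'; python3 - <<'E'
from h import *
im,d=arm.grab_frame("side"); P=arm.trace("push_stick","side")[0]; C=cloud("side",P["mask"],d); print(P["score"],P["extent"],C.min(0),C.max(0))
a=cv2.resize(im[140:190,240:340],(800,400),interpolation=2); save("end.png",a)
E
```

```text
t: 39.52
eef_pos: [0.4643, -0.3189, 0.022]
ee_rot: [-3.142, 0.001, 2.879]
force: [-0.3, 0.7, -2.0]
width: 0.0234
gripper_force: 55.0
t: 40.02
eef_pos: [0.4641, -0.3188, 0.0216]
ee_rot: [-3.142, 0.0, 2.879]
force: [0.6, 0.4, -0.0]
width: 0.0475
gripper_force: 0.0
t: 40.9
eef_pos: [0.4637, -0.3185, 0.1962]
ee_rot: [3.141, -0.0, 2.879]
force: [-0.4, -0.7, -0.3]
width: 0.0486
gripper_force: 0.0
0.28 [274.2, 332.6, 16.6, 19.1] [ 0.66853616  0.16826473 -0.00192495] [0.70911745 0.22942565 0.05259291]
```

View pics/end.png

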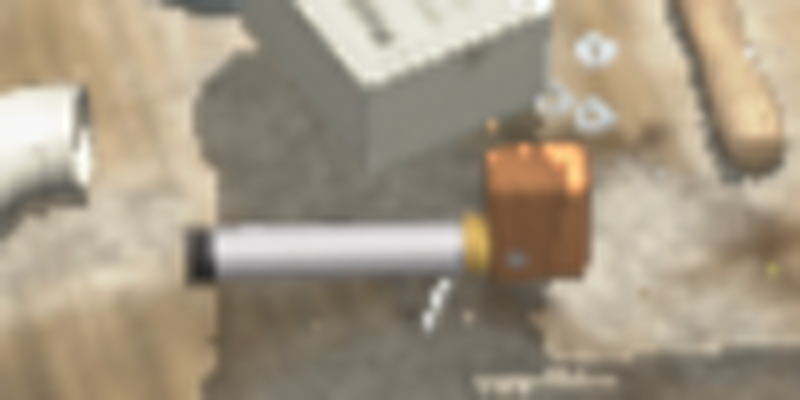

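The stick stands upright on its foot, with the handle at (537,210) and the plug at (200,255). The job is done, so I'll hand it in.

```bash
python3 -c "from station import arm; print(arm.job_done())"
```

```text
the job is handed in; nothing more can be done
None
```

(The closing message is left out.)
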